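# Lock the watch in its case holder

### The arm

A 6-joint arm with a two-finger parallel gripper is mounted at the origin on the work surface. World frame = base frame: x ahead of the robot, y to its left, z up, the work surface at z = 0. Lengths are in m, angles in rad, forces in N, time in s.
With the tool pointing down it reaches from about 0.275 to 0.75 m from the base axis. Payload 10.2 kg.
Tool frame: the origin (TCP) lies between the finger pads; the fingertips stand 8 mm ahead of it and the grasp point (between the pads) lies 11 mm behind it; z points along the fingers, y is the line along which they close (so a half turn about z gives the same grasp; the last joint's range is limited). The gripper opens to 88 mm and grips with 3 to 60 N. Pads are 18 mm wide; open, the fingers measure 123 mm over their backs; the gripper's body (75 mm by 187 mm) begins 45 mm behind the grasp point.
Start: joints at [0.883, 0.313, 1.498, -0, 1.331, -0.223], TCP at [0.235, 0.469, 0.216] pointing down, gripper open.
Joint ranges: [-2.94, 2.94], [-0.97, 2.17], [0.19, 2.56], [-1.23, 4.37], [0.02, 3.11], [-2.88, 2.88]. Speed limits (rad/s): [2.39, 2.39, 3.01, 3.14, 3.14, 3.14].

### API

Orientations are given as a unit quaternion [x, y, z, w].
In Python, from station import read_state, snapshot, camera_model, finish_job, trace, mark_of gives the robot as it stands.
- The arm moves only by the tool step_arm, never from a script. Its arguments are lists of equal length, an entry for each row: "delta_rot": the turn, a rotation vector about the world's x, y, z in degrees, a list of three; "travel": the shift along the world's x, y, z in m, a list of three; "jaw": the finger opening in m, from 0 to 0.0881. In form: {"delta_rot": [[rx, ry, rz], ...], "travel": [[tx, ty, tz], ...], "jaw": [jaw, ...]}. A call has exactly 5 rows; each row shifts and turns the commanded pose from where the row before left it; what a row does not reach is not made up. A row lasts 1/8 s, in which the tool goes at most 62.5 mm and 10.7 degrees, less where a joint would pass 70% of its speed; a pose out of reach is approached as far as the arm can. A call is refused whole if a number of a shift passes 0.0625 or a number of a turn 10.7, either way. A call with a gripper value outside its range is refused whole. The fingers move at their own pace and stop on an object; the grip force is fixed at half the most. Time passes only in rows, so rows that do not move let the fingers close, or fill a call up. It gives the time, the measured TCP pose, the force, the opening and the grip force at its end, in the units of the state.
- read_state(): the state, without advancing time (a new reading comes with each control period).
- snapshot(name): name is "scene" or "top" or "wrist"; returns the picture (384x512x3 uint8, red, green, blue); there is no depth.
- camera_model(name): a dict with "fx", "fy", "cx", "cy" (pixels), "pose" (4x4, takes a point from camera to world coordinates); the wrist camera has in their place "mount" (4x4, takes a point from camera to tool coordinates, whose origin is the TCP and whose axes are the flange's). Camera axes: x right, y down, z forward; pixel columns grow to the right and rows downward; lengths in m; the calibration is good to about 2 mm. The wrist camera is an equidistant fisheye: a pixel r from the principal point sees the ray r / f radians off the axis. A picture is of the moment at which its call begins: read the wrist's pose just before it. camera_model takes no time and is no camera call.
- finish_job(): hands the job in; it is judged then, once.
Trained networks look in the newest picture that a camera, given by its name, has taken for a name from the list of things; names that differ only in an ending like _2 or _b are one class to them, and where a whole thing is asked for, a point or a joint stands for the part that bears it (a point fixed in the world has none). Each returns a list of dicts, best first, with "p" (0 to 1); they miss things now and then, are a little off and sometimes report something else, mostly with a low value. They report only what shows in the picture. A call takes as long as a camera call. They do not tell look-alikes from the thing itself.
- trace(camera, query): "region" (384x512 bool, what is visible of it) and "bbox" ([left, top, right, bottom] in pixels, round what is visible of it).
- mark_of(camera, query): "centre" ([column, row] in pixels: a listed point, or the origin of a listed thing).
The state is a dict: "time": time; "q": joint angles; "qd": joint speeds; "effort": joint torques, N m; "ee_pos": TCP position; "orientation": TCP orientation; "wrist_force": force on the tool from outside, world axes, zero at the start; "wrist_torque": the same for the moment, N m; "finger_gap": finger opening in m; "finger_force": force on a finger pad.
Only numpy, scipy, OpenCV 4.12 (cv2) and the standard library are available. Lean on these libraries where they do the work, as an engineer would, in place of code of your own. Each camera call takes 0.05 s, during which the arm holds its last target. There are 200 camera calls.

### The job

Two identical red case holders stand on the watchmaker's bench; one has a watch lying between its four white pins, the other is empty. Clamp that watch by turning its holder's black wing knob clockwise (seen from above) until it clicks past its detent and stays in the locked position, then let go. Leave the empty holder's knob unlocked as it is, and do not knock the watch out of its place.

Things in the scene. Friction and masses are not known exactly. Their poses are not given: they have to be found in the camera images.
- work_grip (a point): Grip point of the wing knob on the holder with the watch: on its vertical axis, 62 mm above the table, 11 mm below the wing's top. Wing: black upright bar 52 mm long, 14 mm wide, 38 mm tall, on a black disc (46 mm across, its top 26 mm below this point). x along the wing, y across its width, z up; turns with the knob. Nothing else on a holder is over 37 mm above the table.
- work_knob (a joint): Turn of that knob, rad: 0 = unlocked (start), growing clockwise seen from above, stop at 1.25. A click detent resists it (0.13 N m at most, near 0.3) and sends it back to 0 if let go before 0.6; past 0.6 it snaps on to its locked rest at about 1.2 and stays. It also moves a jaw with two white pins 3.5 mm, up against the watch.
- watch: The watch to clamp: round steel case, no strap, 40 mm across, 9 mm high, pale dial on top, lying loose between the four white pins of its holder, 80 mm from the knob's axis (towards the point's +x while unlocked). Origin: centre of its underside, 18 mm above the table; z up. Clamping shifts it about 1 mm.
- spare_knob (a joint): Turn of the same knob on the identical but empty holder, rad: 0 = unlocked, 1.2 = locked. Each holder is a red plate 160 x 90 x 14 mm fixed to the bench, one left and one right of the middle, turned by up to 0.4 rad; its knob is on the end nearer the robot, the unlocked wing along the plate's length.
Not all that is in view belongs to the job. What is shaped like the watch but pink is not meant.

How it is judged:
At the end, for the whole second after the job is handed in: The knob of the holder with the watch rests in its locked position (over 1.02 rad), the empty holder's knob is still unlocked (under 0.3 rad) and the watch lies still within 10 mm of where it was (value of joint work_knob above 1.02 rad and velocity of joint work_knob between -0.1 and 0.1 rad/s and value of joint spare_knob below 0.3 rad and distance of watch from where it was at the start of the episode below 0.01 m and linear speed of watch below 0.05 m/s); the robot touches nothing.
It fails at once if the empty holder's knob is turned past its detent (value of joint spare_knob above 0.6 rad).
It fails at once if the watch is knocked out of its place (more than 15 mm) (distance of watch from where it was at the start of the episode above 0.015 m).
It also fails if it takes over 32 s, if anything falls off the work surface, if the arm or the gripper's body presses on something with over 40 N, if the wrist force passes 120 N, or if a joint passes its speed limit or range.

## Working session

There is one attempt and no reset: what is moved stays moved. The work goes in short steps, Python scripts to look and compute and a tool call to move; the robot and the scene stay as the last step left them, time stands still between calls to the robot, and variables do not carry over. Pictures are saved under pics/ and viewed, at most 10 in all, crops included, and the job is handed in when it is done.

Besides the shell and the picture viewer there is one more tool, called after "Emit:" as name(argument=value, ...) on one line, values as JSON. step_arm: Moves the arm, as the interface text tells. Its arguments: {"type":"object","properties":{"delta_rot":{"type":"array"},"travel":{"type":"array"},"jaw":{"type":"array"}},"required":["delta_rot","travel","jaw"]}

```bash
mkdir -p pics
cat > h.py <<'E'
import numpy as np, cv2
from station import *
def ray(cam,px):
    m=camera_model(cam); T=np.array(m["pose"])
    d=np.array([(px[0]-m["cx"])/m["fx"],(px[1]-m["cy"])/m["fy"],1.])
    d=T[:3,:3]@d; return T[:3,3],d/np.linalg.norm(d)
def onz(cam,px,z):
    o,d=ray(cam,px); return o+d*(z-o[2])/d[2]
def tri(rs):
    A=0;b=0
    for o,d in rs:
        P=np.eye(3)-np.outer(d,d); A=A+P; b=b+P@o
    return np.linalg.solve(A,b)
E
python3 - <<'E'
from h import *
np.set_printoptions(precision=4,suppress=True)
for c in("top","scene"):
    cv2.imwrite(f"pics/{c}0.png",snapshot(c)[:,:,::-1])
    for q,z in(("work_grip",.062),("watch",.018),("work_knob",.06)):
        try:
            for r in mark_of(c,q)[:4]: print(c,q,r["p"],np.array(r["centre"]),onz(c,r["centre"],z))
        except Exception as e: print(c,q,e)
print(read_state())
E
```

```text
top work_grip 0.78 [204.2 241. ] [0.4809 0.1263 0.062 ]
top watch 0.88 [204.9 203.2] [0.5587 0.1364 0.018 ]
top watch 0.82 [142.4 198.3] [0.563  0.2556 0.018 ]
top watch 0.8 [226.6 155.5] [0.6551 0.1013 0.018 ]
top work_knob it knows: watch, work_grip
scene watch 0.78 [314.3 221.5] [0.5588 0.1397 0.018 ]
scene watch 0.7 [278.6 258.2] [0.682  0.1115 0.018 ]
scene watch 0.69 [374.1 248.9] [0.5926 0.2604 0.018 ]
scene work_knob it knows: watch, work_grip
{'time': 0.3, 'q': array([ 0.8826,  0.3131,  1.4979,  0.    ,  1.331 , -0.2234]), 'qd': array([ 0.0026,  0.0008, -0.001 , -0.0006, -0.0009, -0.0001]), 'effort': array([ -0.002 , -40.1733, -25.2096,   0.0693,   0.0333,  -0.    ]), 'ee_pos': array([0.2353, 0.4692, 0.2163]), 'orientation': array([ 0.2303,  0.9731, -0.0002, -0.0001]), 'wrist_force': array([0.4645, 0.3205, 0.5682]), 'wrist_torque': array([0.0082, 0.0056, 0.0142]), 'finger_force': 0.0, 'finger_gap': 0.08759897964181436}
```

View pics/top0.png

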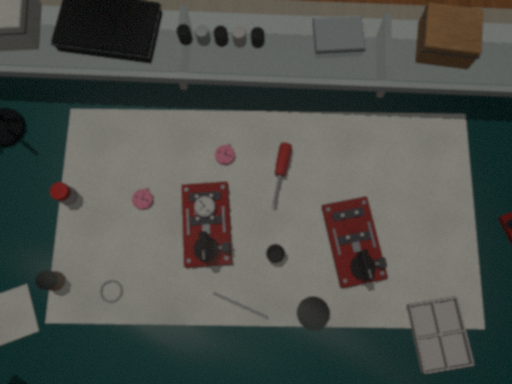

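View pics/scene0.png

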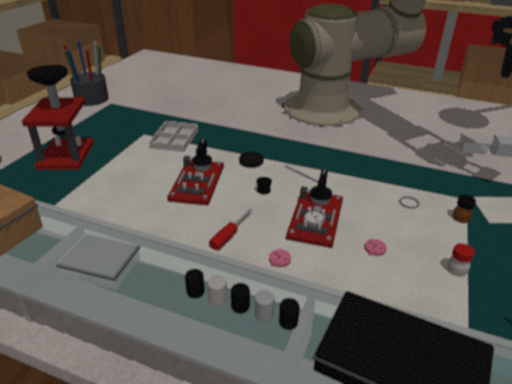

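The top view shows the watch at (205,205) on the left holder, with its knob at (205,243). The right holder, knob at (362,263), is empty, and pink decoys sit at (225,155) and (143,198). In the scene view the watch is at (316,217), with the wing above it at (322,185).

I'll move over the left knob for a wrist view while fitting the plate yaw.

Emit:
step_arm(delta_rot=[[0,0,3],[0,0,3],[0,0,3],[0,0,3],[0,0,3]], travel=[[0.024,-0.034,0],[0.024,-0.034,0],[0.024,-0.034,0],[0.024,-0.034,0],[0.024,-0.034,0]], jaw=[0.088,0.088,0.088,0.088,0.088])

```text
time: 0.92
ee_pos: [0.356, 0.2981, 0.2165]
orientation: [0.1, 0.995, 0.0, 0.0]
wrist_force: [0.3, 0.4, -0.4]
finger_gap: 0.088
finger_force: 0.0
```

Emit:
step_arm(delta_rot=[[0,0,3],[0,0,3],[0,0,3],[0,0,3],[0,0,2.5]], travel=[[0.024,-0.034,0],[0.024,-0.034,0],[0.024,-0.034,0],[0.024,-0.034,0],[0.012,-0.034,0]], jaw=[0.088,0.088,0.088,0.088,0.088])

```text
time: 1.55
ee_pos: [0.4641, 0.128, 0.2163]
orientation: [-0.026, 1.0, 0.0, -0.0]
wrist_force: [0.1, 0.5, -0.0]
finger_gap: 0.088
finger_force: 0.0
```

```bash
cat >> h.py <<'E'
from scipy.spatial.transform import Rotation as Ro
def wpose():
    s=read_state(); T=np.eye(4); T[:3,:3]=Ro.from_quat(s["orientation"]).as_matrix(); T[:3,3]=s["ee_pos"]
    return T@np.array(camera_model("wrist")["mount"])
def wray(T,px):
    m=camera_model("wrist"); u=(px[0]-m["cx"])/m["fx"]; v=(px[1]-m["cy"])/m["fy"]
    r=np.hypot(u,v); d=np.array([np.sin(r)*u/r,np.sin(r)*v/r,np.cos(r)]); return T[:3,3],T[:3,:3]@d
def wonz(T,px,z):
    o,d=wray(T,px); return o+d*(z-o[2])/d[2]
def red(im):
    h=cv2.cvtColor(im,cv2.COLOR_RGB2HSV); return (((h[...,0]<8)|(h[...,0]>172))&(h[...,1]>150)&(h[...,2]>60)).astype(np.uint8)
def yaws(im,f):
    "min-area rectangles of red plates, in table-plane coordinates"
    for c in cv2.findContours(red(im),cv2.RETR_EXTERNAL,cv2.CHAIN_APPROX_NONE)[0]:
        if cv2.contourArea(c)<1500: continue
        p=np.array([f(q[0])[:2] for q in c]).astype(np.float32)
        print("rect",cv2.minAreaRect(p*1000))
E
python3 - <<'E'
from h import *
np.set_printoptions(precision=4,suppress=True)
im=cv2.imread("pics/top0.png")[:,:,::-1].copy(); yaws(im,lambda p:onz("top",p,.014))
T=wpose(); s=read_state(); print(s["ee_pos"],s["orientation"],s["q"])
w=snapshot("wrist"); cv2.imwrite("pics/w1.png",w[:,:,::-1]); np.save("T1.npy",T)
print("wrist"); yaws(w,lambda p:wonz(T,p,.014))
for q,z in(("work_grip",.062),("watch",.018)):
    for r in mark_of("wrist",q)[:4]: print(q,r["p"],np.array(r["centre"]),wonz(T,r["centre"],z))
    for r in trace("wrist",q)[:4]: print(q,r["p"],r["bbox"])
E
```

```text
[0.4641 0.128  0.2163] [-0.0256  0.9997  0.     -0.    ] [ 0.0251  0.2168  1.6236  0.      1.3012 -1.5969]
wrist
rect ((480.9239501953125, 126.19012451171875), (77.53107452392578, 86.79882049560547), 6.254209518432617)
rect ((499.49676513671875, -144.07302856445312), (156.15199279785156, 91.46058654785156), 13.545473098754883)
work_grip 0.8 [258.6 181.1] [0.4713 0.1287 0.062 ]
work_grip 0.97 [239.6, 155.6, 278.2, 207.9]
watch 0.85 [240.2 289.3] [0.652  0.1108 0.018 ]
watch 0.84 [260.3 230.6] [0.5524 0.1355 0.018 ]
watch 0.7 [341.1 234.9] [0.5546 0.2492 0.018 ]
watch 0.75 [223.3, 280.2, 248.2, 297.9]
watch 0.67 [246.5, 218.5, 275.0, 245.0]
watch 0.64 [332.0, 224.5, 353.9, 245.5]
```

View pics/w1.png

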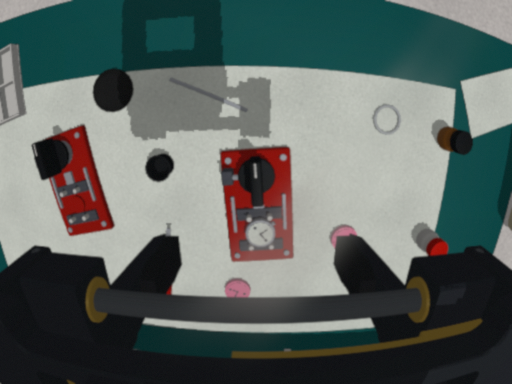

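The wrist view shows the holder with the watch at (258,205), its wing at (258,163)–(258,205) and the watch at (260,233). The top and wrist views differ by about 10 mm in x, so I'll compare the plate corners and take a second wrist view from lower down.

Emit:
step_arm(delta_rot=[[0,0,0],[0,0,0],[0,0,0],[0,0,0],[0,0,0]], travel=[[0.01,0,-0.04],[0,0,-0.03],[0,0,-0.006],[0,0,0],[0,0,0]], jaw=[0.088,0.088,0.088,0.088,0.088])

```text
time: 2.42
ee_pos: [0.4739, 0.1296, 0.1417]
orientation: [-0.025, 1.0, 0.0, 0.001]
wrist_force: [0.0, 0.5, -0.0]
finger_gap: 0.088
finger_force: 0.0
```

```bash
cat >> h.py <<'E'
def plate(im,f,box):
    m=np.zeros(im.shape[:2],np.uint8); l,t,r,b=box; m[t:b,l:r]=red(im)[t:b,l:r]
    n,lab,st,_=cv2.connectedComponentsWithStats(m)
    for i in range(1,n):
        if st[i,4]<20: m[lab==i]=0
    h=cv2.convexHull(np.argwhere(m)[:,::-1].astype(np.float32))[:,0]
    print("plate",cv2.minAreaRect(np.array([f(p)[:2]*1000 for p in h]).astype(np.float32)))
E
python3 - <<'E'
from h import *
np.set_printoptions(precision=4,suppress=True)
plate(cv2.imread("pics/top0.png")[:,:,::-1].copy(),lambda p:onz("top",p,.014),(172,172,242,276))
T1=np.load("T1.npy"); plate(cv2.imread("pics/w1.png")[:,:,::-1].copy(),lambda p:wonz(T1,p,.014),(212,138,303,270))
T=wpose(); s=read_state(); print(s["ee_pos"],s["orientation"])
w=snapshot("wrist"); cv2.imwrite("pics/w2.png",w[:,:,::-1]); np.save("T2.npy",T)
mk={}
for q,z in(("work_grip",.062),("watch",.018)):
    for r in mark_of("wrist",q)[:4]:
        print(q,r["p"],np.array(r["centre"]),wonz(T,r["centre"],z)); mk.setdefault(q,r["centre"])
t=trace("wrist","work_grip")[0]; print(t["p"],t["bbox"])
g1,gt=[258.6,181.1],[204.2,241.]
print("tri w1w2",tri([wray(T1,g1),wray(T,mk["work_grip"])]),"w1top",tri([wray(T1,g1),ray("top",gt)]),"w2top",tri([wray(T,mk["work_grip"]),ray("top",gt)]))
print("watch w1top",tri([wray(T1,[260.3,230.6]),ray("top",[204.9,203.2])]),"topscene",tri([ray("scene",[314.3,221.5]),ray("top",[204.9,203.2])]))
E
```

```text
plate ((520.8363647460938, 131.8023681640625), (153.84608459472656, 84.25413513183594), 6.8434038162231445)
plate ((515.372802734375, 130.56509399414062), (146.90744018554688, 86.82129669189453), 6.806957244873047)
[0.4739 0.1296 0.1417] [-0.0252  0.9997  0.      0.0011]
watch 0.62 [259.5 251.6] [0.5541 0.135  0.018 ]
watch 0.57 [236.5 312.8] [0.6458 0.1109 0.018 ]
0.81 [233.8, 159.0, 281.0, 224.0]Traceback (most recent call last):
  File "<stdin>", line 13, in <module>
KeyError: 'work_grip'
```

View pics/w2.png

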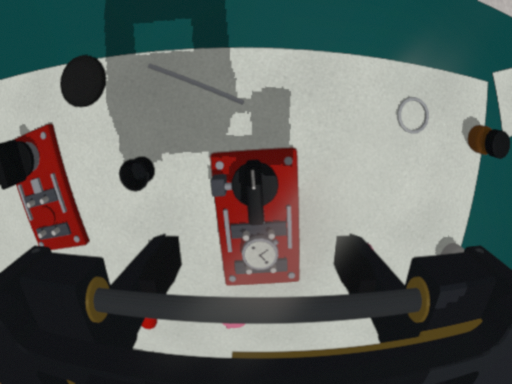

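Both plate fits give a yaw of about 6.8°. The second wrist view shows the disc at about (256,184) and the watch at (260,254). I'll refine the knob axis from the disc and wing.

Run:
```python
from h import *
np.set_printoptions(precision=4,suppress=True)
T1=np.load("T1.npy");T2=np.load("T2.npy"); print("cam",T1[:3,3],T1[:3,2],T2[:3,3])
plate(cv2.imread("pics/w2.png")[:,:,::-1].copy(),lambda p:wonz(T2,p,.014),(204,140,306,290))
rs=[]
for n,T in((1,T1),(2,T2)):
    im=cv2.imread(f"pics/w{n}.png"); x,y=225,145
    c=im[y:y+100,x:x+70]
    cv2.imwrite(f"pics/c{n}.png",cv2.convertScaleAbs(cv2.resize(c,None,fx=5.5,fy=5.5,interpolation=cv2.INTER_CUBIC),alpha=1.8,beta=25))
a,b=cv2.imread("pics/c1.png"),cv2.imread("pics/c2.png"); cv2.imwrite("pics/cc.png",np.hstack([a,b]))
```

```text
cam [0.3835 0.1229 0.3848] [ 0.3084  0.0149 -0.9511] [0.3929 0.1246 0.31  ]
plate ((510.5201721191406, 130.05422973632812), (137.50973510742188, 87.16449737548828), 6.639926910400391)
```

View pics/cc.png

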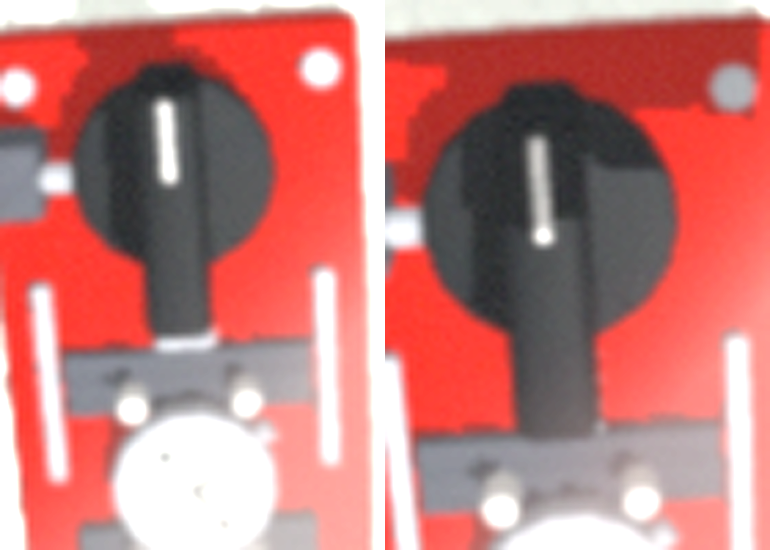

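The crop shows the disc centre at about (256.6,176) in the first wrist view and (255.2,184) in the second. The far top edge of the wing is at crop y=335 and y=435 respectively.

Run:
```python
from h import *
np.set_printoptions(precision=4,suppress=True)
T1=np.load("T1.npy");T2=np.load("T2.npy")
P=lambda x,y:(225+x/5.5-.4,145+y/5.5-.4)
u=np.array([np.cos(.119),np.sin(.119),0])
for n,a,b,z,off in(("disc",P(174,171),P(166,214),.036,0),("farend",P(182,335),P(172,435),.073,-.026)):
    print(n,wonz(T1,a,z)+off*u,wonz(T2,b,z)+off*u,"tri",tri([wray(T1,a),wray(T2,b)])+off*u)
    print(n,"top")
o,d=ray("top",[204.2,241]); print("grip top/w1",tri([(o,d),wray(T1,(258.6,181.1))]))
```

```text
disc [0.4717 0.1259 0.036 ] [0.4706 0.1259 0.036 ] tri [0.4802 0.1262 0.0022]
disc top
farend [0.4707 0.1259 0.073 ] [0.4705 0.1253 0.073 ] tri [0.4715 0.1256 0.0707]
farend top
grip top/w1 [0.4858 0.1312 0.0141]
```

Wrist estimates put the axis at about (0.471,0.126) and the fixed cameras at about (0.479,0.126). I'll use x=0.475. The error runs along the wing, where the pads can take it.

Emit:
step_arm(delta_rot=[[0,0,2],[0,0,1.9],[0,0,0],[0,0,0],[0,0,0]], travel=[[0.001,-0.0035,-0.03],[0,0,-0.03],[0,0,-0.02],[0,0,-0.0105],[0,0,0]], jaw=[0.088,0.088,0.088,0.088,0.088])

```text
time: 3.25
ee_pos: [0.4743, 0.1258, 0.0499]
orientation: [-0.059, 0.998, 0.0, -0.0]
wrist_force: [0.0, -0.3, -0.0]
finger_gap: 0.0879
finger_force: 0.0
```

Emit:
step_arm(delta_rot=[[0,0,0],[0,0,0],[0,0,0],[0,0,0],[0,0,0]], travel=[[0,0,0],[0,0,0],[0,0,0],[0,0,0],[0,0,0]], jaw=[0.06,0.04,0.025,0.018,0.018])

```text
time: 3.88
ee_pos: [0.4744, 0.1258, 0.05]
orientation: [-0.059, 0.998, 0.0, 0.0]
wrist_force: [0.6, 0.1, 0.3]
finger_gap: 0.0402
finger_force: 0.0
```

Run:
```python
from h import *
s=read_state(); print(s)
a=snapshot("scene")[150:270,250:390]
cv2.imwrite("pics/s2.png",cv2.convertScaleAbs(cv2.resize(a,None,fx=4,fy=4,interpolation=cv2.INTER_CUBIC)[:,:,::-1],alpha=1.4,beta=15))
```

```text
{'time': 3.875, 'q': array([ 2.00151834e-02,  4.45649608e-01,  1.79431183e+00,  2.45715422e-05,
        9.01513050e-01, -1.66898016e+00]), 'qd': array([-6.28377345e-04,  6.78237314e-06,  1.14076053e-03,  1.60294313e-03,
       -9.05728197e-04,  6.31809938e-05]), 'effort': array([ 2.72199075e-03, -4.02143562e+01, -1.92226285e+01, -1.75686856e-02,
        7.58215925e-02,  1.97115105e-04]), 'ee_pos': array([0.47437614, 0.1258245 , 0.04998804]), 'orientation': array([-5.90575016e-02,  9.98254581e-01,  7.31988983e-06,  5.94115680e-05]), 'wrist_force': array([0.57007392, 0.08917737, 0.27507775]), 'wrist_torque': array([ 0.0337238 , -0.02329935,  0.01720213]), 'finger_force': 0.0, 'finger_gap': 0.04018404129484297}
```

View pics/s2.png

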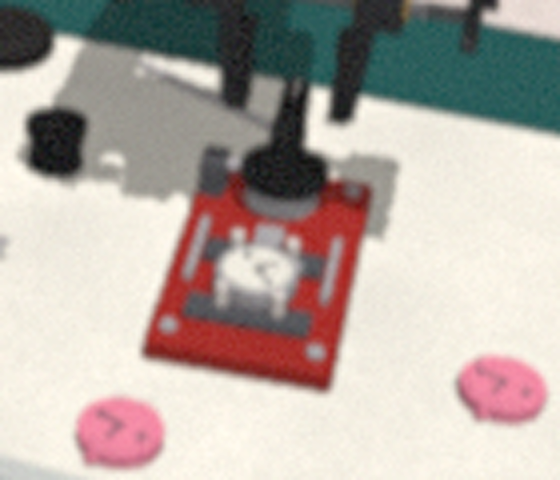

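The fingers straddle the wing but look slightly on the robot side. I'll check the disc top, at scene pixel (321,192), against the projected finger tips.

Run:
```python
from h import *
np.set_printoptions(precision=4,suppress=True)
P=lambda x,y:(250+x/4-.4,150+y/4-.4)
print("disc",onz("scene",P(285,170),.036)); print("tips",onz("scene",P(237,105),.042),onz("scene",P(343,120),.042))
print("wing top near/far", onz("scene",P(297,72),.073))
print("watch dial",onz("scene",P(260,268),.027))
```

```text
disc [0.4833 0.1299 0.036 ]
tips [0.4433 0.0919 0.042 ] [0.4352 0.1472 0.042 ]
wing top near/far [0.4484 0.1229 0.073 ]
watch dial [0.5553 0.1385 0.027 ]
```

Run:
```python
from h import *
np.set_printoptions(precision=4,suppress=True)
P=lambda x,y:(250+x/4-.4,150+y/4-.4)
for p in(P(237,105),P(343,120)):
    o,d=ray("scene",p)
    for x in(.465,.475,.485): print(o+d*(x-o[0])/d[0])
m=camera_model("scene");Ti=np.linalg.inv(m["pose"])
for q in([.4744,.1258,.042,1],[.4744,.1258,.05,1],[.475,.126,.073,1]):
    c=Ti@q; print(q,((m["fx"]*c[0]/c[2]+m["cx"]-250)*4,(m["fy"]*c[1]/c[2]+m["cy"]-150)*4))
```

```text
[0.465  0.0973 0.0561]
[0.475  0.0998 0.0627]
[0.485  0.1023 0.0692]
[0.465  0.1526 0.0613]
[0.475  0.1544 0.0677]
[0.485  0.1562 0.0742]
[0.4744, 0.1258, 0.042, 1] (np.float64(281.481051932054), np.float64(147.84009838131954))
[0.4744, 0.1258, 0.05, 1] (np.float64(282.91887675871703), np.float64(134.80127095310513))
[0.475, 0.126, 0.073, 1] (np.float64(287.19507416426404), np.float64(97.28143286407885))
```

Run:
```python
from h import *
m=camera_model("wrist"); Ti=np.linalg.inv(m["mount"]); print(np.round(np.array(m["mount"]),3))
def pr(p):
    c=Ti@np.r_[p,1]; r=np.hypot(c[0],c[1]); t=np.arctan2(r,c[2]); return round(m["cx"]+m["fx"]*t*c[0]/r,1),round(m["cy"]+m["fy"]*t*c[1]/r,1)
for z in(-.02,-.011,0,.008): print(z,pr([0,.044,z]),pr([0,-.044,z]),pr([0.009,.044,z]),pr([-.009,.044,z]),pr([0,.0615,z]))
b=snapshot("wrist"); s=snapshot("scene")[120:220,260:400]
im=np.hstack([cv2.resize(b[130:330,130:380],(500,400)),cv2.resize(s[:,35:110],(300,400))])
cv2.imwrite("pics/w3.png",cv2.convertScaleAbs(im[:,:,::-1],alpha=1.6,beta=30))
```

```text
[[ 0.    -0.951 -0.309  0.081]
 [ 1.     0.001 -0.001 -0.001]
 [ 0.001 -0.309  0.951 -0.169]
 [ 0.     0.     0.     1.   ]]
-0.02 (np.float64(335.0), np.float64(249.0)) (np.float64(182.8), np.float64(249.0)) (np.float64(336.7), np.float64(235.0)) (np.float64(333.3), np.float64(262.3)) (np.float64(363.1), np.float64(247.9))
-0.011 (np.float64(331.6), np.float64(242.0)) (np.float64(186.1), np.float64(242.0)) (np.float64(333.0), np.float64(228.5)) (np.float64(330.1), np.float64(254.9)) (np.float64(358.6), np.float64(241.2))
0 (np.float64(327.7), np.float64(234.3)) (np.float64(189.9), np.float64(234.2)) (np.float64(329.0), np.float64(221.3)) (np.float64(326.4), np.float64(246.7)) (np.float64(353.5), np.float64(233.6))
0.008 (np.float64(325.2), np.float64(229.1)) (np.float64(192.3), np.float64(229.1)) (np.float64(326.3), np.float64(216.5)) (np.float64(324.0), np.float64(241.2)) (np.float64(350.1), np.float64(228.6))
```

View pics/w3.png

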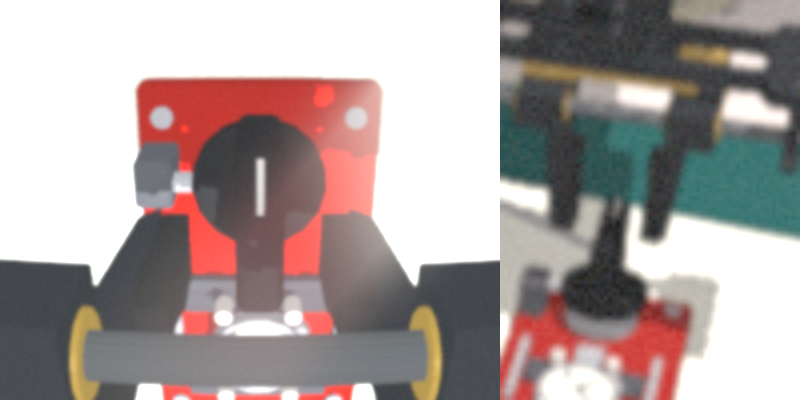

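The visible finger ends look about 20 mm higher than stated, though laterally they are centred on the wing. I'll close and see whether the gap stops at 14 mm.

Emit:
step_arm(delta_rot=[[0,0,0],[0,0,0],[0,0,0],[0,0,0],[0,0,0]], travel=[[0,0,0],[0,0,0],[0,0,0],[0,0,0],[0,0,0]], jaw=[0.012,0.01,0.008,0.006,0.006])

```text
time: 4.65
ee_pos: [0.4747, 0.1262, 0.051]
orientation: [-0.059, 0.998, 0.0, 0.001]
wrist_force: [-3.3, 1.0, 12.0]
finger_gap: 0.0062
finger_force: 5.9
```

The gap closed to 6 mm with 12 N upwards, so the tips are resting on the wing's top. That matches what the cameras showed: the tips sit about 22 mm behind the reported TCP. I'll open and check.

Emit:
step_arm(delta_rot=[[0,0,0],[0,0,0],[0,0,0],[0,0,0],[0,0,0]], travel=[[0,0,0.015],[0,0,0.01],[0,0,0],[0,0,0],[0,0,0]], jaw=[0.02,0.05,0.05,0.05,0.05])

```text
time: 5.28
ee_pos: [0.4741, 0.1258, 0.0746]
orientation: [-0.059, 0.998, 0.0, -0.0]
wrist_force: [-0.6, 1.0, -0.7]
finger_gap: 0.0499
finger_force: 0.0
```

Run:
```python
from h import *
s=read_state();print(s["ee_pos"],s["orientation"],s["wrist_force"],s["finger_gap"])
b=snapshot("wrist"); s=snapshot("scene")[110:260,260:380]
im=np.hstack([cv2.resize(b[130:330,130:380],(450,360)),cv2.resize(s,(288,360))])
cv2.imwrite("pics/w4.png",cv2.convertScaleAbs(im[:,:,::-1],alpha=1.6,beta=30))
```

```text
[0.47413388 0.12577403 0.07455135] [-5.90226405e-02  9.98256576e-01  1.51040135e-05 -3.68934134e-04] [-0.5969394   1.02399254 -0.68567363] 0.049869892471273956
```

View pics/w4.png

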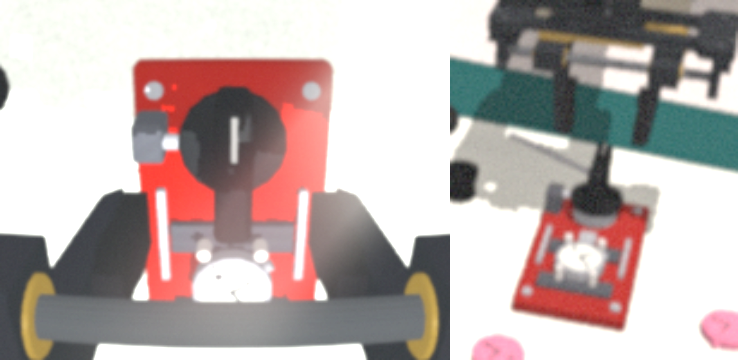

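The wing and watch are undisturbed, and the fingers, open 50 mm, are centred on the wing. I'll descend to TCP z≈0.030, which puts the tips at about 0.052, then close.

Emit:
step_arm(delta_rot=[[0,0,0],[0,0,0],[0,0,0],[0,0,0],[0,0,0]], travel=[[0,0,-0.015],[0,0,-0.015],[0,0,-0.008],[0,0,-0.007],[0,0,0]], jaw=[0.05,0.05,0.05,0.05,0.05])

```text
time: 6.0
ee_pos: [0.4741, 0.1258, 0.0295]
orientation: [-0.059, 0.998, -0.0, -0.0]
wrist_force: [0.4, 0.5, 0.1]
finger_gap: 0.05
finger_force: 0.0
```

Emit:
step_arm(delta_rot=[[0,0,0],[0,0,0],[0,0,0],[0,0,0],[0,0,0]], travel=[[0,0,0],[0,0,0],[0,0,0],[0,0,0],[0,0,0]], jaw=[0.03,0.02,0.01,0.01,0.01])

```text
time: 6.62
ee_pos: [0.4742, 0.1269, 0.0301]
orientation: [-0.059, 0.998, 0.001, 0.0]
wrist_force: [0.1, 8.5, 2.4]
finger_gap: 0.0138
finger_force: 30.0
```

It's gripped: gap 13.8 mm at 30 N. Now I'll turn it clockwise.

Emit:
step_arm(delta_rot=[[0,0,-5],[0,0,-5],[0,0,-5],[0,0,-5],[0,0,-5]], travel=[[0,0.001,0],[0,0,0],[0,0,0],[0,0,0],[0,0,0]], jaw=[0.01,0.01,0.01,0.01,0.01])

```text
time: 7.25
ee_pos: [0.4741, 0.1265, 0.0301]
orientation: [0.16, 0.987, -0.0, -0.0]
wrist_force: [-1.6, -2.3, 3.0]
finger_gap: 0.0136
finger_force: 30.0
```

Forces are low and the gap is unchanged, so I'll continue.

Emit:
step_arm(delta_rot=[[0,0,-5],[0,0,-5],[0,0,-5],[0,0,-5],[0,0,-5]], travel=[[0,0,0],[0,0,0],[0,0,0],[0,0,0],[0,0,0]], jaw=[0.01,0.01,0.01,0.01,0.01])

```text
time: 7.88
ee_pos: [0.4738, 0.126, 0.0301]
orientation: [0.37, 0.929, -0.001, -0.0]
wrist_force: [-4.7, -5.9, 5.3]
finger_gap: 0.0137
finger_force: 30.0
```

Emit:
step_arm(delta_rot=[[0,0,-5],[0,0,-5],[0,0,-5],[0,0,-3],[0,0,0]], travel=[[0,0,0],[0,0,0],[0,0,0],[0,0,0],[0,0,0]], jaw=[0.01,0.01,0.01,0.01,0.01])

```text
time: 8.5
ee_pos: [0.4734, 0.1258, 0.0301]
orientation: [0.509, 0.861, -0.001, -0.001]
wrist_force: [-5.5, -8.2, 6.1]
finger_gap: 0.0138
finger_force: 30.0
```

Turned 68° (1.19 rad). I'll open, lift clear and check.

Emit:
step_arm(delta_rot=[[0,0,0],[0,0,0],[0,0,0],[0,0,0],[0,0,0]], travel=[[0,0,0],[0,0,0],[0,0,0],[0,0,0],[0,0,0]], jaw=[0.02,0.03,0.04,0.045,0.045])

```text
time: 9.12
ee_pos: [0.4743, 0.1268, 0.0299]
orientation: [0.509, 0.861, 0.0, 0.0]
wrist_force: [-0.3, -0.1, 0.4]
finger_gap: 0.0453
finger_force: 0.0
```

Emit:
step_arm(delta_rot=[[0,0,0],[0,0,0],[0,0,0],[0,0,0],[0,0,0]], travel=[[0,0,0.02],[0,0,0.03],[0,0,0.04],[0,0,0.05],[0,0,0.03]], jaw=[0.045,0.045,0.045,0.045,0.045])

```text
time: 9.75
ee_pos: [0.4747, 0.1269, 0.2023]
orientation: [0.509, 0.861, 0.001, 0.001]
wrist_force: [-0.4, -0.1, 0.2]
finger_gap: 0.0449
finger_force: 0.0
```

Run:
```python
from h import *
np.set_printoptions(precision=4,suppress=True)
T=wpose(); b=snapshot("wrist")
for r in mark_of("wrist","watch")[:3]: print(r["p"],r["centre"],wonz(T,r["centre"],.018))
s=snapshot("scene"); 
for r in mark_of("scene","watch")[:3]: print(r["p"],r["centre"])
im=np.hstack([b[100:340,130:400],cv2.resize(s[130:260,250:370],(222,240))])
cv2.imwrite("pics/w5.png",cv2.convertScaleAbs(cv2.resize(im,None,fx=1.6,fy=1.6)[:,:,::-1],alpha=1.5,beta=25))
```

```text
0.94 [314.0, 189.2] [0.5501 0.1371 0.018 ]
0.89 [363.1, 239.6] [0.6512 0.1097 0.018 ]
0.76 [368.0, 113.7] [0.56   0.2536 0.018 ]
0.8 [373.2, 249.7]
0.48 [315.4, 220.6]
```

View pics/w5.png

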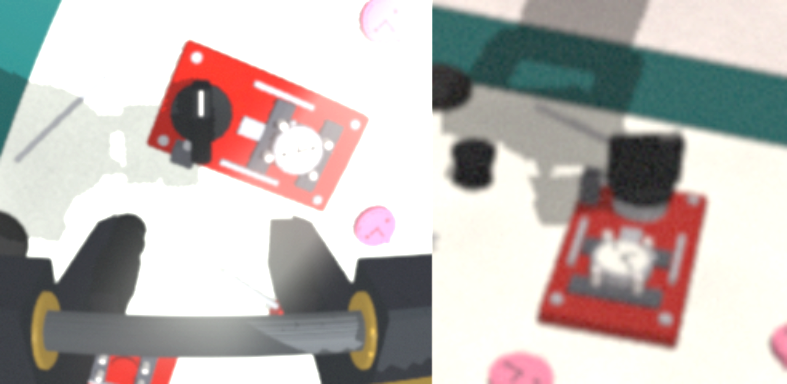

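The released wing, at crop (203,120), stays turned about 70° to the plate. The watch is still between its pins at crop (298,150), and the gripper is clear.

```bash
python3 -c "
from station import *
print(finish_job())"
```

```text
the job is handed in; nothing more can be done
None
```

I turned the watch holder's knob about 68° clockwise and let go: the last pictures show it staying in the locked position with the watch still between its pins, the empty holder was never touched, and the job is handed in (no verdict was returned).

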